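# Make up two gift sets on a market stall

### The arm

A 6-joint arm with a two-finger parallel gripper is mounted at the origin on the work surface. World frame = base frame: x ahead of the robot, y to its left, z up, the work surface at z = 0. Lengths are in m, angles in rad, forces in N, time in s.
With the tool pointing down it reaches from about 0.3 to 0.775 m from the base axis. Payload 14.6 kg.
Tool frame: the origin (TCP) lies at the centre of the arm's flange, where the gripper is bolted on; the fingertips stand 199 mm ahead of it and the grasp point (between the pads) lies 180 mm ahead of it; z points along the fingers, y is the line along which they close (so a half turn about z gives the same grasp; the last joint's range is limited). The gripper opens to 94 mm and grips with 3 to 60 N. Pads are 16 mm wide; open, the fingers measure 119 mm over their backs; the gripper's body (75 mm by 177 mm) begins 78 mm behind the grasp point.
Start: joints at [-1.246, 0.3, 1.521, -0, 1.321, -0.067], TCP at [0.21, -0.508, 0.405] pointing down, gripper open.
Joint ranges: [-3.03, 3.03], [-0.79, 2.21], [0.23, 2.52], [-1.04, 4.18], [0, 3.07], [-2.55, 2.55]. Speed limits (rad/s): [2.22, 2.22, 2.57, 3.14, 3.14, 3.14].

### API

Orientations are given as [roll, pitch, yaw] about the fixed x, y, z axes, in that order (R = Rz(yaw) Ry(pitch) Rx(roll)).
In Python, from station import ctrl gives the robot as it stands. The module is installed in compiled form; this text tells all that it offers.
- The arm moves only by the tool servo_tool, never from a script. Its argument "motion" is a list of rows, each a list of 5 numbers: the closure, from 0 (fully open) to 1 (shut), then the shift along the world's x, y, z in cm, then the turn about the world's z in degrees. A call has 1 to 20 rows; each row is the pose to reach, as a shift and turn from the pose commanded when the call began; what a row does not reach only later rows make up. A row lasts 1/8 s, in which the tool goes at most 62.5 mm and 10.7 degrees, less where a joint would pass 70% of its speed; a pose out of reach is approached as far as the arm can. A call with a gripper value outside its range is refused whole. The fingers move at their own pace and stop on an object; "squeeze" is the grip in N (left out, the last holds). Time passes only in rows, so rows that repeat a pose let the fingers close. It gives the time, the measured TCP pose, the force, the opening and the grip force at its end, in the units of the state.
- ctrl.get_obs(): the state, without advancing time (a new reading comes with each control period).
- ctrl.camera(name): name is "scene" or "top" or "wrist"; returns a dict with "image" (400x640x3 uint8, red, green, blue), "fx", "fy", "cx", "cy" (pixels), "camera_from_world" (4x4, takes a point from world to camera coordinates); the wrist camera has in their place "hand_eye" (4x4, takes a point from camera to tool coordinates, whose origin is the TCP and whose axes are the flange's). Camera axes: x right, y up, looking along -z (the intrinsics and any distortion apply to the point x, -y, -z); pixel columns grow to the right and rows downward; lengths in m; the calibration is good to about 2 mm. A picture is of the moment at which its call begins: read the wrist's pose just before it. There is no depth.
- ctrl.hand_in(): hands the job in; it is judged then, once.
The state is a dict: "time_s": time; "qpos": joint angles; "joint_vel": joint speeds; "tau": joint torques, N m; "ee_pos": TCP position; "eef_rot": TCP orientation; "force": force on the tool from outside, world axes, zero at the start; "moment": the same for the moment, N m; "grip_width": finger opening in m; "grip_force": force on a finger pad.
Only numpy, scipy, OpenCV 4.12 (cv2) and the standard library are available. Lean on these libraries where they do the work, as an engineer would, in place of code of your own. Each camera call takes 0.05 s, during which the arm holds its last target. There are 200 camera calls.

### The job

Make up two gift sets from the stock in the middle of the stall, one thing to a compartment, each standing or lying flat on the compartment's floor the way up it is now. The tray with three compartments gets the bangle in its middle compartment and the short figure and the small bell in the end ones, either way round; the tray with two compartments gets the tall figure and the small chest, either way round. Leave the large bell and the round pot standing where they are.

Things in the scene. Friction and masses are not known exactly. Their poses are not given: they have to be found in the camera images.
- tray_three: Shallow plywood gift tray with grey lining and three square compartments in a row, 268 x 92 x 14 mm. Compartments are open on top, 84 x 84 mm inside, with a flat lined floor 4 mm above the table; all walls and dividers are 4 mm thick and their tops are 14 mm above the table. Fixed to the table. Origin: centre of the underside; x along the row of compartments, z up. Compartment centres at x = -88, 0 and +88 mm, y = 0.
- tray_two: Shallow plywood gift tray with grey lining and two square compartments in a row, 180 x 92 x 14 mm. Compartments are open on top, 84 x 84 mm inside, with a flat lined floor 4 mm above the table; all walls and dividers are 4 mm thick and their tops are 14 mm above the table. Fixed to the table. Origin: centre of the underside; x along the row of compartments, z up. Compartment centres at x = -44 and +44 mm, y = 0.
- figure_tall: Tall turned figure of pale wood, standing, 85 mm high: straight round body 40 mm in diameter up to 55 mm, then a round head 26 mm across with dark hair. About 70 g. Loose. Origin: centre of its underside, z up.
- figure_short: Short turned figure of pale wood, standing, 60 mm high: straight round body 40 mm in diameter up to 36 mm, then a round head 26 mm across with dark hair. About 50 g. Loose. Origin: centre of its underside, z up.
- bell_small: Small brass hand bell standing on its mouth, 78 mm high: mouth 44 mm in diameter, brass body 42 mm high, and above it an upright round dark-wood handle 14 mm thick, from 42 mm to the top at 78 mm. About 100 g. Loose. Origin: centre of the mouth (underside), z up.
- bell_large: Large brass hand bell of the same kind, 96 mm high, mouth 60 mm in diameter, brass body 58 mm high, handle 14 mm thick above it. Loose; not wanted in either set. Origin: centre of the mouth (underside), z up.
- bangle: Wide silvery metal bangle (a plain ring) lying flat, outer diameter 64 mm, inner diameter 48 mm (wall 8 mm), 24 mm high. About 50 g. Loose. Origin: centre of the underside (on the ring's axis), z up.
- chest: Small oblong lidded chest of brown wood with brass bands, one solid piece, 60 mm (x) x 44 mm (y) x 36 mm high. About 90 g. Loose. Origin: centre of its underside, z up.
- pot: Round lidded terracotta-coloured pot, 54 mm in diameter, 43 mm high with its little knob. Loose; not wanted in either set. Origin: centre of its underside, z up.
Not all that is in view belongs to the job. What is shaped like the figure_tall but green is not meant. What is shaped like the figure_short but red is not meant.

How it is judged:
By the outcome, as a careful person would: the job done as asked, in the order asked, and still so for the second after the job is handed in, with the robot touching nothing.
It also fails if it takes over 128 s, if anything falls off the work surface, if the arm or the gripper's body presses on something with over 40 N, if the wrist force passes 120 N, or if a joint passes its speed limit or range.

## Working session

There is one attempt and no reset: what is moved stays moved. The work goes in short steps, Python scripts to look and compute and a tool call to move; the robot and the scene stay as the last step left them, time stands still between calls to the robot, and variables do not carry over. Pictures are saved under pics/ and viewed, at most 14 in all, crops included, and the job is handed in when it is done.

Besides the shell and the picture viewer there is one more tool, called as name(argument=value, ...) on one line, values as JSON. servo_tool: Moves the arm, as the interface text tells. Its arguments: {"type":"object","properties":{"motion":{"type":"array","items":{"type":"array","items":{"type":"number"}}},"squeeze":{"type":"number"}},"required":["motion"]}

```bash
mkdir -p pics; python3 - <<'E'
from station import ctrl
import cv2,numpy as np
np.set_printoptions(precision=4,suppress=True)
for n in("top","scene"):
    c=ctrl.camera(n); cv2.imwrite(f"pics/{n}0.png",c["image"][:,:,::-1])
    print({k:v for k,v in c.items() if k!="image"})
print(ctrl.get_obs())
E
```

```text
{'fx': 429.7003845961409, 'fy': 429.7003845961409, 'cx': 317.050171241097, 'cy': 204.57928453271967, 'camera_from_world': array([[ 0.0015, -1.    , -0.0011, -0.0122],
       [ 0.9905,  0.0013,  0.1374, -0.5951],
       [-0.1374, -0.0013,  0.9905, -0.7673],
       [ 0.    ,  0.    ,  0.    ,  1.    ]])}
{'fx': 418.4695769601121, 'fy': 418.4695769601121, 'cx': 315.019781653703, 'cy': 197.9791385504098, 'camera_from_world': array([[ 0.4105,  0.9119, -0.0042, -0.2248],
       [-0.6871,  0.3123,  0.6561,  0.3587],
       [ 0.5995, -0.2664,  0.7547, -1.1965],
       [ 0.    ,  0.    ,  0.    ,  1.    ]])}
{'time_s': 0.1, 'qpos': array([-1.2456,  0.3004,  1.5215,  0.    ,  1.3207, -0.0666]), 'joint_vel': array([-0.0011, -0.0021, -0.0024, -0.001 ,  0.0013,  0.0004]), 'tau': array([  0.0018, -53.2643, -35.3284,   0.071 ,   0.0234,  -0.    ]), 'ee_pos': array([ 0.21  , -0.5083,  0.4042]), 'eef_rot': array([-3.1406, -0.0001,  0.3918]), 'force': array([-0.5958,  0.1573, -0.1931]), 'moment': array([-0.0067, -0.0517, -0.0401]), 'grip_force': 0.0, 'grip_width': 0.09395148852375927}
```

View pics/top0.png

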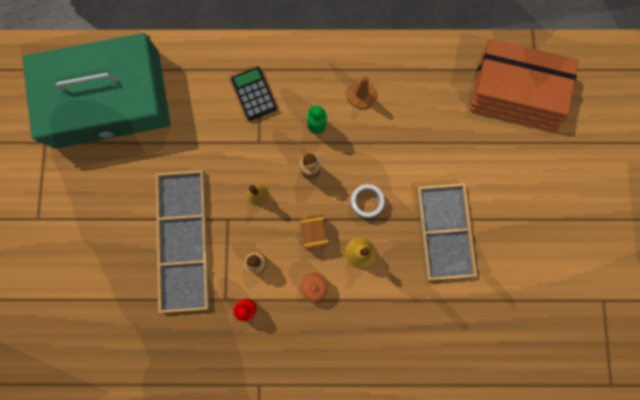

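View pics/scene0.png

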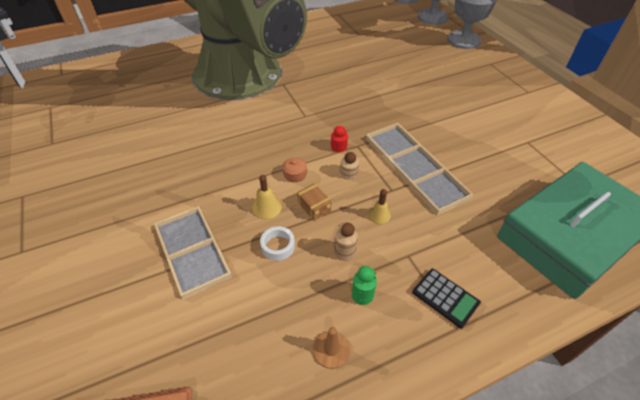

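Top view: the tall figure candidates are pale (310,163) and green (317,118). The short figure candidates are pale (255,261) and red (245,310). The bells are at (257,195) and (360,252). The pale figures fit "pale wood", and the bell at (257,195) is the smaller one. The bangle is at (368,201), the chest at (314,232) and the pot at (314,287). I'll confirm these in one enlarged crop.

```bash
python3 - <<'E'
import cv2
im=cv2.imread("pics/top0.png")[145:325,150:480]
cv2.imwrite("pics/crop1.png",cv2.resize(im,None,fx=2.4,fy=2.4,interpolation=cv2.INTER_CUBIC))
im=cv2.imread("pics/scene0.png")[110:310,150:480]
cv2.imwrite("pics/crop2.png",cv2.resize(im,None,fx=2.4,fy=2.4,interpolation=cv2.INTER_CUBIC))
E
```

```text
(no output)
```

View pics/crop1.png

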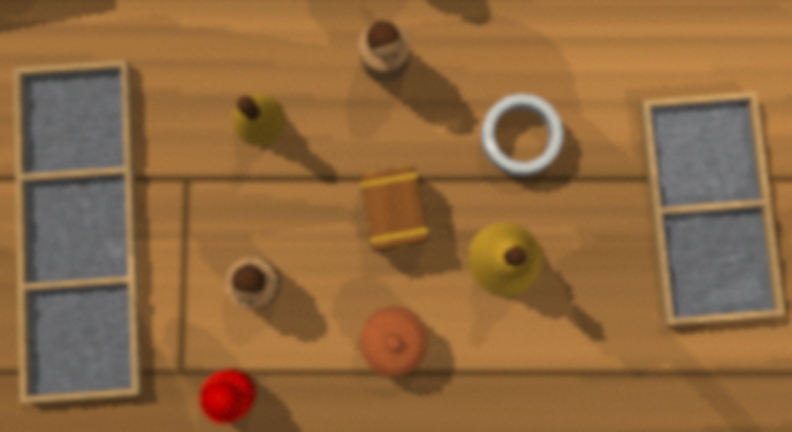

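View pics/crop2.png

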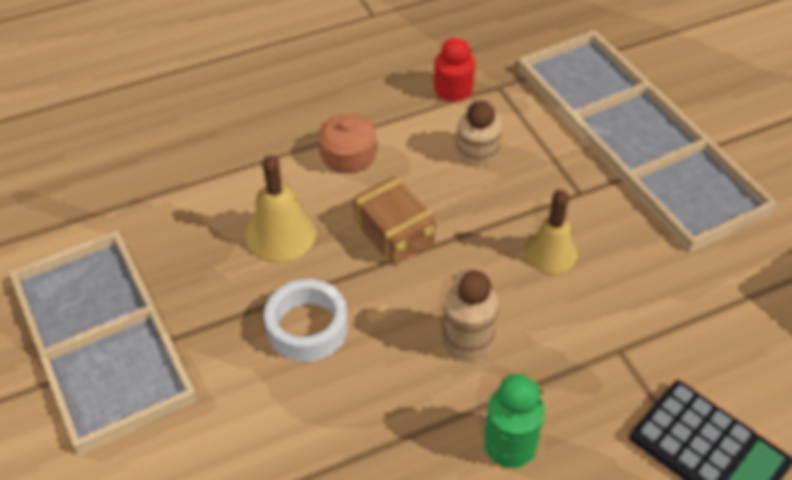

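The crops confirm it. Pale tall figure: head (382,36) in the top crop, (474,287) in the scene crop. Pale short figure: head (250,279) / (481,115). Small bell: handle top (244,105) / (561,196), clearly smaller than the bell at (506,258). Bangle (522,135), chest (395,209).

```bash
cat > h.py <<'E'
from station import ctrl
import cv2,numpy as np
np.set_printoptions(precision=4,suppress=True)
def ray(c,uv,T=None):
    "T: world_from_camera"
    T=np.linalg.inv(c["camera_from_world"]) if T is None else T
    d=np.array([(uv[0]-c["cx"])/c["fx"],-(uv[1]-c["cy"])/c["fy"],-1])
    return T[:3,3],T[:3,:3]@d
def at_z(c,uv,z,T=None):
    o,d=ray(c,uv,T); return (o+d*(z-o[2])/d[2])[:3]
def tri(a,b):
    (o,d),(p,e)=a,b
    s=np.linalg.lstsq(np.c_[d,-e],p-o,rcond=None)[0]
    A,B=o+d*s[0],p+e*s[1]; return (A+B)/2,np.linalg.norm(A-B)
E
python3 - <<'E'
from h import *
t=ctrl.camera("top"); s=ctrl.camera("scene")
T=lambda x,y:((x+.5)/2.4-.5+150,(y+.5)/2.4-.5+145)
S=lambda x,y:((x+.5)/2.4-.5+150,(y+.5)/2.4-.5+110)
for n,a,z,b in [("tall",(382,36),.072,(474,287)),("short",(250,279),.047,(481,115)),("bellS",(244,105),.077,(561,196)),
 ("bangle",(522,135),.024,(306,306)),("chest",(395,209),.036,(396,207)),("bellL",(515,256),.096,(272,160)),("pot",(396,342),.043,(349,124)),("red",(227,396),.047,(456,50))]:
    print(n,at_z(t,T(*a),z),at_z(s,S(*b),z),*tri(ray(t,T(*a)),ray(s,S(*b))))
print("bellS mouth",at_z(t,T(259,121),.003))
def q(n,P,Q=None):
    for f,cam,pts,z in((T,t,P,.014),(S,s,Q,.014)):
        if pts is None: continue
        W=np.array([at_z(cam,f(*p),z) for p in pts]); e=(W[1]+W[2]-W[0]-W[3])/2;g=(W[2]+W[3]-W[0]-W[1])/2
        print(n,W.mean(0),e,np.linalg.norm(e),g,np.linalg.norm(g),np.degrees(np.arctan2(g[1],g[0])))
q("three",[(16,71),(127,63),(140,396),(23,404)],[(695,244),(773,200),(595,34),(516,64)])
q("two",[(643,101),(757,93),(785,316),(669,326)],[(76,446),(193,395),(118,234),(11,275)])
P=[(361,181),(415,172),(428,234),(373,246)]
W=np.array([at_z(t,T(*p),.034) for p in P]);print("chest",W,W.mean(0),np.degrees(np.arctan2(*(W[3]-W[0])[1::-1])),np.degrees(np.arctan2(*(W[2]-W[1])[1::-1])))
E
```

```text
tall [0.6739 0.0037 0.072 ] [0.674  0.0058 0.072 ] [0.6741 0.0046 0.0726] 0.00194482177143921
short [0.4897 0.1044 0.047 ] [0.4905 0.1083 0.047 ] [0.4905 0.1061 0.0475] 0.003927034912840216
bellS [0.6193 0.1073 0.077 ] [0.6261 0.107  0.077 ] [0.621  0.1094 0.0705] 0.0024337165281216335
bangle [ 0.6046 -0.1078  0.024 ] [ 0.6053 -0.1039  0.024 ] [ 0.6051 -0.1059  0.0248] 0.003858677862453109
chest [ 0.5442 -0.0062  0.036 ] [ 0.5499 -0.0015  0.036 ] [ 0.5457 -0.0032  0.0321] 0.006448458282151041
bellL [ 0.506  -0.0931  0.096 ] [ 0.5126 -0.0917  0.096 ] [ 0.5068 -0.092   0.0906] 0.0034292847770298887
pot [ 0.4423 -0.0073  0.043 ] [ 0.4485 -0.0018  0.043 ] [ 0.4434 -0.0039  0.0392] 0.007311125735772473
red [0.4024 0.1198 0.047 ] [0.4012 0.1279 0.047 ] [0.404  0.1224 0.0505] 0.0069536490173420515
bellS mouth [0.6191 0.1062 0.003 ]
three [0.5288 0.2492 0.014 ] [ 0.0065 -0.091   0.    ] 0.09127941831295355 [-0.2662 -0.0199  0.    ] 0.2669049688920996 -175.71403473198066
three [0.5365 0.2505 0.014 ] [-0.0102  0.0929  0.    ] 0.09346597707756532 [-0.2605 -0.0236  0.    ] 0.2616101265579101 -174.8221259218008
two [ 0.5476 -0.2617  0.014 ] [ 0.0073 -0.0926  0.    ] 0.09290187120513674 [-0.18   -0.0145  0.    ] 0.18061253319170192 -175.40474028130325
two [ 0.5542 -0.2587  0.014 ] [-0.0063  0.0895  0.    ] 0.08975329957639096 [-0.1764 -0.0138  0.    ] 0.17689941956794458 -175.53956945132242
chest [[ 0.5664  0.0206  0.034 ]
 [ 0.5736 -0.0219  0.034 ]
 [ 0.5249 -0.032   0.034 ]
 [ 0.5155  0.0109  0.034 ]] [ 0.5451 -0.0056  0.034 ] -169.20130740207398 -168.23708723007826
```

servo_tool(motion=[[0, 39.5, 40, 0, 27], [0, 39.5, 40, 0, 27], [0, 39.5, 40, 0, 27], [0, 39.5, 40, 0, 27], [0, 39.5, 40, 0, 27], [0, 39.5, 40, 0, 27], [0, 39.5, 40, 0, 27], [0, 39.5, 40, 0, 27], [0, 39.5, 40, 0, 27], [0, 39.5, 40, 0, 27], [0, 39.5, 40, 0, 27], [0, 39.5, 40, 0, 27], [0, 39.5, 40, 0, 27]], squeeze=15)

```text
time_s: 1.82
ee_pos: [0.6045, -0.1092, 0.405]
eef_rot: [3.141, -0.0, 0.862]
force: [0.6, 0.3, 0.6]
grip_width: 0.094
grip_force: 0.0
```

```bash
cat >> h.py <<'E'
from scipy.spatial.transform import Rotation as Ro
def wrist(name=None):
    o=ctrl.get_obs(); c=ctrl.camera("wrist"); M=np.eye(4)
    M[:3,:3]=Ro.from_euler("xyz",o["eef_rot"]).as_matrix(); M[:3,3]=o["ee_pos"]
    if name: cv2.imwrite(name,c["image"][:,:,::-1])
    return c,M@c["hand_eye"],o
def proj(c,T,P):
    p=np.linalg.inv(T)@np.r_[P,1]; return c["cx"]-c["fx"]*p[0]/p[2],c["cy"]+c["fy"]*p[1]/p[2]
E
python3 - <<'E'
from h import *
c,T,o=wrist("pics/w1.png"); print(o["time_s"],o["ee_pos"],o["eef_rot"],c["fx"],c["cx"],c["cy"],c["hand_eye"],sorted(c))
for P in [(.605,-.107,.024),(.674,.004,.072),(.49,.106,.047),(.62,.107,.077),(.545,-.005,.036)]: print(P,proj(c,T,P))
E
```

```text
1.825 [ 0.6045 -0.1092  0.405 ] [ 3.1413 -0.0001  0.8616] 359.34387662576256 316.4749191022785 206.519346656082 [[-0.0004  0.9617  0.2742  0.0794]
 [ 1.      0.0001  0.0011 -0.0004]
 [ 0.001   0.2742 -0.9617  0.0203]
 [ 0.      0.      0.      1.    ]] ['cx', 'cy', 'fx', 'fy', 'hand_eye', 'image']
(0.605, -0.107, 0.024) (np.float64(316.08947242658235), np.float64(182.66593201911343))
(0.674, 0.004, 0.072) (np.float64(290.8898124776195), np.float64(36.61369045341985))
(0.49, 0.106, 0.047) (np.float64(64.09740061679608), np.float64(93.37839183860903))
(0.62, 0.107, 0.077) (np.float64(145.5182921933885), np.float64(-26.941388888923285))
(0.545, -0.005, 0.036) (np.float64(199.81914530983514), np.float64(146.32578749321175))
```

View pics/w1.png

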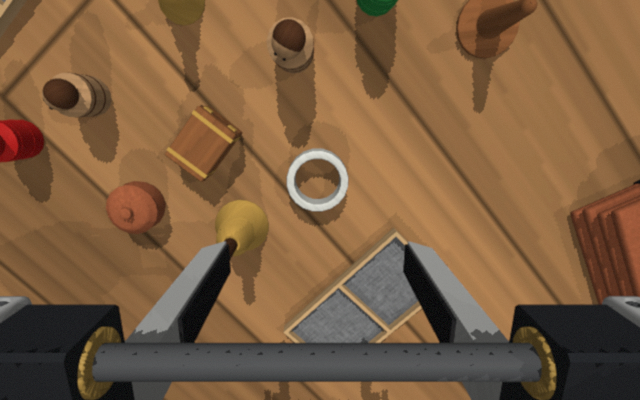

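Wrist view: bangle at (317.5,181), within 2 px of the prediction. The tall figure's head at (290,36) also matches. I'll descend and grip the bangle.

servo_tool(motion=[[0, 0.2, 0.2, -6, 0], [0, 0.2, 0.2, -12, 0], [0, 0.2, 0.2, -16, 0], [0, 0.2, 0.2, -19.4, 0], [0, 0.2, 0.2, -19.4, 0], [0.4, 0.2, 0.2, -19.4, 0], [0.5, 0.2, 0.2, -19.4, 0], [0.6, 0.2, 0.2, -19.4, 0], [0.6, 0.2, 0.2, -19.4, 0], [0.6, 0.2, 0.2, -19.4, 0], [0.6, 0.2, 0.2, -19.4, 0]], squeeze=15)

```text
time_s: 3.25
ee_pos: [0.6072, -0.1063, 0.2116]
eef_rot: [3.14, -0.0, 0.863]
force: [-2.1, -0.3, 6.6]
grip_width: 0.0636
grip_force: 15.0
```

servo_tool(motion=[[0.6, 0, 0, 6, 0], [0.6, 0, 0, 12, 0], [0.6, 0, 0, 15, 0], [0.6, -7.7, 35.5, 15, 0], [0.6, -7.7, 35.5, 15, 0], [0.6, -7.7, 35.5, 15, 0], [0.6, -7.7, 35.5, 15, 0], [0.6, -7.7, 35.5, 15, 0], [0.6, -7.7, 35.5, 15, 0], [0.6, -7.7, 35.5, 15, 0], [0.6, -7.7, 35.5, 15, 0]])

```text
time_s: 4.62
ee_pos: [0.5301, 0.2483, 0.3606]
eef_rot: [3.142, 0.0, 0.863]
force: [-0.9, -0.5, -0.1]
grip_width: 0.0635
grip_force: 15.0
```

```bash
python3 - <<'E'
from h import *
c,T,o=wrist("pics/w2.png"); print(o["time_s"],o["ee_pos"],o["eef_rot"],o["grip_width"])
a=np.radians(4.6);e=np.array([np.cos(a),np.sin(a)]);n=np.array([-e[1],e[0]])
for i,j in((-134,-46),(134,-46),(134,46),(-134,46),(0,0)): print(i,j,proj(c,T,np.r_[np.array([.530,.249])+e*i/1e3+n*j/1e3,.014]))
E
```

```text
4.625 [0.5301 0.2483 0.3606] [3.1416 0.0003 0.8632] 0.06347832853566841
-134 -46 (np.float64(256.7015920459626), np.float64(312.1162191611307))
134 -46 (np.float64(460.3216735310467), np.float64(123.10273408018381))
134 46 (np.float64(390.7654758370532), np.float64(43.528287758236985))
-134 46 (np.float64(187.22165480431246), np.float64(253.8650463487643))
0 0 (np.float64(316.728602436232), np.float64(191.8561603510644))
```

View pics/w2.png

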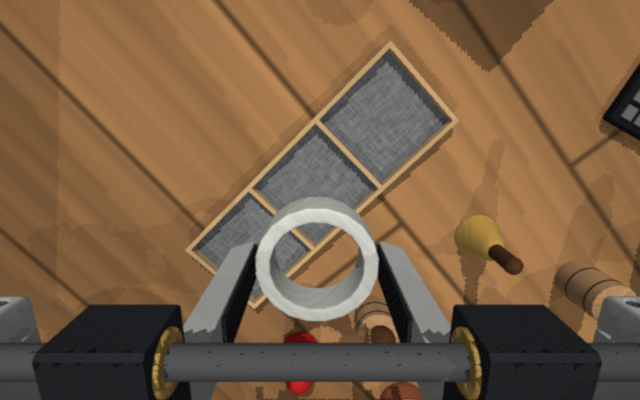

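Wrist view: tray corners at (391,42), (458,121) and (187,251), about 2 px above the prediction, so the centre is near (0.531, 0.250). I'll place the bangle.

servo_tool(motion=[[0.6, 0.1, 0.15, -6, 0], [0.6, 0.1, 0.15, -11, 0], [0.6, 0.1, 0.15, -13.5, 0], [0.6, 0.1, 0.15, -14.5, 0], [0.6, 0.1, 0.15, -14.5, 0], [0.2, 0.1, 0.15, -14.5, 0], [0.1, 0.1, 0.15, -14.5, 0], [0, 0.1, 0.15, -14.5, 0], [0, 0.1, 0.15, -14.5, 0], [0, 0.1, 0.15, -8, 0], [0, 0.1, 0.15, 0, -20], [0, -4, -14, 4, -45], [0, -4, -14, 4, -45], [0, -4, -14, 4, -45], [0, -4, -14, 4, -45], [0, -4, -14, 4, -45]])

```text
time_s: 6.68
ee_pos: [0.4901, 0.1091, 0.4004]
eef_rot: [-3.141, 0.0, 0.079]
force: [0.4, -0.1, 0.3]
grip_width: 0.0939
grip_force: 0.0
```

```bash
python3 - <<'E'
from h import *
c,T,o=wrist("pics/w3.png"); print(o["time_s"],o["ee_pos"],o["eef_rot"],o["grip_width"])
for P in [(.490,.106,.047),(.62,.107,.077),(.531,.250,.028),(.545,-.005,.036)]: print(P,proj(c,T,P))
E
```

```text
6.675 [0.4901 0.1091 0.4004] [-3.1414  0.0002  0.0794] 0.09387065464126955
(0.49, 0.106, 0.047) (np.float64(319.9245316227222), np.float64(190.6904657563465))
(0.62, 0.107, 0.077) (np.float64(332.70932880626225), np.float64(36.326506906700615))
(0.531, 0.25, 0.028) (np.float64(174.19545283310606), np.float64(133.2915292854922))
(0.545, -0.005, 0.036) (np.float64(441.4672213190086), np.float64(140.59620577009133))
```

View pics/w3.png

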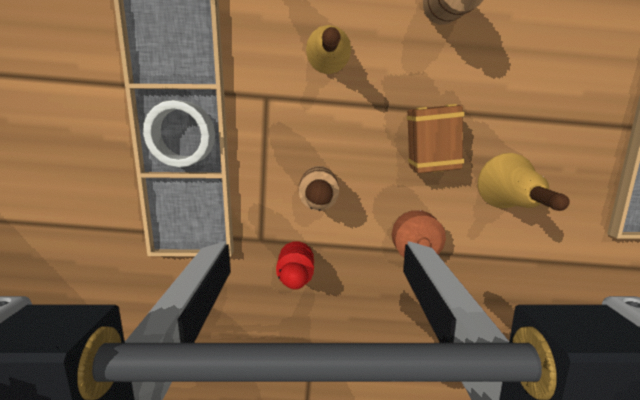

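The bangle sits in the middle compartment, centred at (176,133). The short figure's head is at (319,192) and the small bell's handle at (331,38), both as predicted. Next I'll pick the short figure.

servo_tool(motion=[[0, 0, -0.25, -6, 0], [0, 0, -0.25, -12, 0], [0, 0, -0.25, -16, 0], [0, 0, -0.25, -18.9, 0], [0, 0, -0.25, -18.9, 0], [0.5, 0, -0.25, -18.9, 0], [0.75, 0, -0.25, -18.9, 0], [0.75, 0, -0.25, -18.9, 0], [0.75, 0, -0.25, -18.9, 0], [0.75, 0, -0.25, -18.9, 0], [0.75, 0, -0.25, -18.9, 0], [0.75, 0, -0.25, -18.9, 0]])

```text
time_s: 8.22
ee_pos: [0.49, 0.1062, 0.2117]
eef_rot: [-3.142, -0.0, 0.078]
force: [-0.3, 0.2, 1.6]
grip_width: 0.0394
grip_force: 15.0
```

servo_tool(motion=[[0.75, 0, 0, 6, 0], [0.75, 0, 0, 10, 0], [0.75, -4.7, 13.7, 10, 0], [0.75, -4.7, 13.7, 10, 0], [0.75, -4.7, 13.7, 10, 0], [0.75, -4.7, 13.7, 10, 0], [0.75, -4.7, 13.7, 5, 0], [0.75, -4.7, 13.7, 1.5, 0], [0.75, -4.7, 13.7, 0.5, 0], [0.75, -4.7, 13.7, 0.5, 0], [0.5, -4.7, 13.7, 0.5, 0], [0.3, -4.7, 13.7, 0.5, 0], [0.2, -4.7, 13.7, 0.5, 0], [0.2, -4.7, 13.7, 0.5, 0], [0.2, -4.7, 13.7, 6, 0], [0.2, -4.7, 13.7, 12, 0], [0.2, -4.7, 13.7, 17, 0]])

```text
time_s: 10.35
ee_pos: [0.4427, 0.2431, 0.3841]
eef_rot: [-3.141, -0.001, 0.078]
force: [0.0, 0.5, -0.5]
grip_width: 0.0749
grip_force: 0.0
```

servo_tool(motion=[[0.2, 17.6, -13.5, 0, 0], [0.2, 17.6, -13.5, 0, 0], [0.2, 17.6, -13.5, 0, 0], [0.2, 17.6, -13.5, 0, 0], [0.2, 17.6, -13.5, 0, 0], [0.2, 17.6, -13.5, -6, 0], [0.2, 17.6, -13.5, -11, 0], [0.2, 17.6, -13.5, -14, 0], [0.2, 17.6, -13.5, -14, 0], [0.6, 17.6, -13.5, -14, 0], [0.8, 17.6, -13.5, -14, 0], [1, 17.6, -13.5, -14, 0], [1, 17.6, -13.5, -14, 0], [1, 17.6, -13.5, -14, 0], [1, 17.6, -13.5, -14, 0], [1, 17.6, -13.5, -14, 0], [1, 17.6, -13.5, -14, 0]])

```text
time_s: 12.48
ee_pos: [0.619, 0.1081, 0.2416]
eef_rot: [3.142, 0.0, 0.078]
force: [-1.2, -0.1, -0.3]
grip_width: 0.0135
grip_force: 15.0
```

servo_tool(motion=[[1, 0, 0, 5, 0], [1, 0, 0, 10, 0], [1, 0, 5, 10, 0], [1, 0, 10, 10, 0], [1, 0, 14.9, 10, 0], [1, 0, 14.9, 10, 0], [1, 0, 14.9, 10, 0], [1, 0, 14.9, 5, 0], [1, 0, 14.9, 2, 0], [1, 0, 14.9, 0.5, 0], [1, 0, 14.9, 0.5, 0], [1, 0, 14.9, 0.5, 0], [0.7, 0, 14.9, 0.5, 0], [0.5, 0, 14.9, 0.5, 0], [0.4, 0, 14.9, 0.5, 0], [0.4, 0, 14.9, 0.5, 0], [0.4, 0, 14.9, 6, 0], [0.2, 0, 14.9, 12, 0], [0.2, 0, 14.9, 16, 0]])

```text
time_s: 14.85
ee_pos: [0.6188, 0.2571, 0.405]
eef_rot: [-3.141, -0.003, 0.078]
force: [-0.6, 0.6, -0.9]
grip_width: 0.0727
grip_force: 0.0
```

servo_tool(motion=[[0.1, 5.5, -25.2, 0, 0], [0.1, 5.5, -25.2, 0, 0], [0.1, 5.5, -25.2, 0, 0], [0.1, 5.5, -25.2, 0, 0], [0.1, 5.5, -25.2, 0, 0], [0.1, 5.5, -25.2, 0, 0], [0.1, 5.5, -25.2, -6, 0], [0.1, 5.5, -25.2, -12, 0], [0.1, 5.5, -25.2, -16, 0], [0.1, 5.5, -25.2, -18.9, 0], [0.1, 5.5, -25.2, -18.9, 0], [0.5, 5.5, -25.2, -18.9, 0], [0.75, 5.5, -25.2, -18.9, 0], [0.75, 5.5, -25.2, -18.9, 0], [0.75, 5.5, -25.2, -18.9, 0], [0.75, 5.5, -25.2, -18.9, 0], [0.75, 5.5, -25.2, -18.9, 0]])

```text
time_s: 16.98
ee_pos: [0.674, 0.0051, 0.2128]
eef_rot: [3.142, -0.0, 0.078]
force: [-1.0, -1.0, 2.0]
grip_width: 0.0396
grip_force: 15.0
```

servo_tool(motion=[[0.75, 0, 0, 6, 0], [0.75, 0, 0, 12, 0], [0.75, 0, 0, 15, 0], [0.75, -8, -26.2, 15, 0], [0.75, -8, -26.2, 15, 0], [0.75, -8, -26.2, 15, 0], [0.75, -8, -26.2, 15, 0], [0.75, -8, -26.2, 15, 0], [0.75, -8, -26.2, 15, 0], [0.75, -8, -26.2, 15, 0]])

```text
time_s: 18.23
ee_pos: [0.5945, -0.2555, 0.3625]
eef_rot: [-3.141, 0.0, 0.079]
force: [-0.1, 0.3, -0.8]
grip_width: 0.0397
grip_force: 15.0
```

```bash
python3 - <<'E'
from h import *
c,T,o=wrist("pics/w4.png"); print(o["time_s"],o["ee_pos"],o["eef_rot"],o["grip_width"])
a=np.radians(4.6);e=np.array([np.cos(a),np.sin(a)]);n=np.array([-e[1],e[0]])
for i,j in((-90,-46),(90,-46),(90,46),(-90,46),(0,46)): print(i,j,proj(c,T,np.r_[np.array([.550,-.261])+e*i/1e3+n*j/1e3,.014]))
E
```

```text
18.225 [ 0.5945 -0.2555  0.3625] [-3.1412  0.0001  0.0788] 0.03974833756386897
-90 -46 (np.float64(362.9861735171941), np.float64(317.4196175114261))
90 -46 (np.float64(369.6870710546229), np.float64(142.88650262983145))
90 46 (np.float64(267.95427766060953), np.float64(143.07694049574212))
-90 46 (np.float64(274.6879788806737), np.float64(317.5470787117495))
0 46 (np.float64(271.5591265658801), np.float64(236.4785432987233))
```

View pics/w4.png

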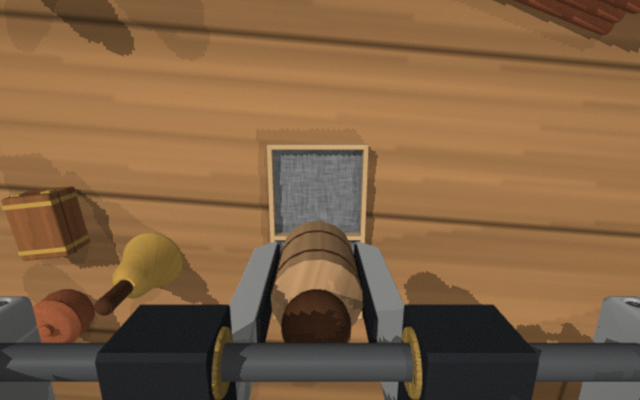

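Wrist view: the two-tray's far corners are at (267,146) and (368,146), about 3 px nearer than predicted, so the far compartment is at (0.591, -0.2565). I'll place the tall figure.

servo_tool(motion=[[0.75, -0.3, -0.1, -6, 0], [0.75, -0.3, -0.1, -11, 0], [0.75, -0.3, -0.1, -13.5, 0], [0.75, -0.3, -0.1, -14.5, 0], [0.75, -0.3, -0.1, -14.5, 0], [0.5, -0.3, -0.1, -14.5, 0], [0.3, -0.3, -0.1, -14.5, 0], [0.2, -0.3, -0.1, -14.5, 0], [0.2, -0.3, -0.1, -14.5, 0], [0.1, -0.3, -0.1, -8, 0], [0.1, -0.3, -0.1, -2, 0], [0.1, -0.3, -0.1, 4, 0], [0, -4.7, 25.3, 4, 7], [0, -4.7, 25.3, 4, 7], [0, -4.7, 25.3, 4, 7], [0, -4.7, 25.3, 4, 7], [0, -4.7, 25.3, 4, 7], [0, -4.7, 25.3, 4, 7], [0, -4.7, 25.3, 4, 7]])

```text
time_s: 20.65
ee_pos: [0.5473, -0.005, 0.4026]
eef_rot: [3.141, 0.0, 0.198]
force: [0.0, 0.4, -0.6]
grip_width: 0.0938
grip_force: 0.0
```

```bash
python3 - <<'E'
from h import *
c,T,o=wrist("pics/w5.png"); print(o["time_s"],o["ee_pos"],o["eef_rot"],o["grip_width"])
a=np.radians(11);e=np.array([np.cos(a),np.sin(a)]);n=np.array([-e[1],e[0]])
for z in (0,.036):
  for i,j in((-30,-22),(30,-22),(30,22),(-30,22),(0,0)): print(z,i,j,proj(c,T,np.r_[np.array([.548,-.002])+e*i/1e3+n*j/1e3,z]))
im=c["image"][60:300,160:480,::-1];cv2.imwrite("pics/w5c.png",cv2.resize(im,None,fx=2.5,fy=2.5))
E
```

```text
20.65 [ 0.5473 -0.005   0.4026] [3.1415 0.0001 0.1984] 0.09378547081911584
0 -30 -22 (np.float64(333.8857618192879), np.float64(205.48090926818122))
0 30 -22 (np.float64(334.98015249516936), np.float64(150.9909274167666))
0 30 22 (np.float64(293.45219817460963), np.float64(150.73982040867907))
0 -30 22 (np.float64(294.08082672502115), np.float64(205.25002963951763))
0 0 0 (np.float64(314.09913645457306), np.float64(178.6927333152043))
0.036 -30 -22 (np.float64(335.5466604943773), np.float64(215.18085297450997))
0.036 30 -22 (np.float64(336.8295688498244), np.float64(155.70370838333798))
0.036 30 22 (np.float64(291.14834486242455), np.float64(155.42845898450733))
0.036 -30 22 (np.float64(291.9417174669192), np.float64(214.92984292196334))
0.036 0 0 (np.float64(313.86597846802175), np.float64(186.00243401939008))
```

View pics/w5c.png

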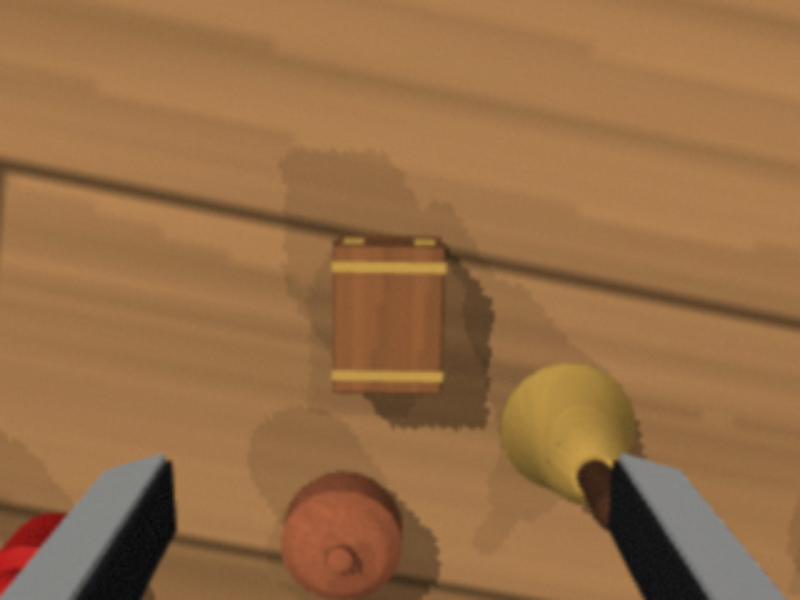

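Crop: the chest's top face spans x 332–445 and y 246–392, square with the gripper, and the bell is clear of the right finger. I'll grip the chest.

servo_tool(motion=[[0.15, -0.1, 0.15, -6, 0], [0.15, -0.1, 0.15, -12, 0], [0.15, -0.1, 0.15, -16, 0], [0.15, -0.1, 0.15, -19.1, 0], [0.15, -0.1, 0.15, -19.1, 0], [0.4, -0.1, 0.15, -19.1, 0], [0.7, -0.1, 0.15, -19.1, 0], [0.7, -0.1, 0.15, -19.1, 0], [0.7, -0.1, 0.15, -19.1, 0], [0.7, -0.1, 0.15, -19.1, 0], [0.7, -0.1, 0.15, -19.1, 0]])

```text
time_s: 22.08
ee_pos: [0.5461, -0.0023, 0.2122]
eef_rot: [3.141, -0.001, 0.2]
force: [-1.4, -0.7, 4.9]
grip_width: 0.044
grip_force: 15.0
```

servo_tool(motion=[[0.7, 0, 0, 6, 0], [0.7, 0, 0, 12, 0], [0.7, 0, 0, 15, 0], [0.7, -4.25, -26.1, 15, -7], [0.7, -4.25, -26.1, 15, -7], [0.7, -4.25, -26.1, 15, -7], [0.7, -4.25, -26.1, 15, -7], [0.7, -4.25, -26.1, 15, -7], [0.7, -4.25, -26.1, 15, -7], [0.7, -4.25, -26.1, 9, -7], [0.7, -4.25, -26.1, 4, -7], [0.7, -4.25, -26.1, 1.5, -7], [0.7, -4.25, -26.1, 0.5, -7], [0.7, -4.25, -26.1, 0.5, -7], [0.5, -4.25, -26.1, 0.5, -7], [0.3, -4.25, -26.1, 0.5, -7], [0.2, -4.25, -26.1, 0.5, -7], [0.2, -4.25, -26.1, 0.5, -7], [0.2, -4.25, -26.1, 8, -7], [0.2, -4.25, -26.1, 14, -7]])

```text
time_s: 24.58
ee_pos: [0.5033, -0.2633, 0.343]
eef_rot: [-3.141, 0.001, 0.078]
force: [0.7, -0.5, -0.0]
grip_width: 0.075
grip_force: 0.0
```

servo_tool(motion=[[0, -20, -22, 6, 0], [0, -20, -22, 6, 0], [0, -20, -22, 6, 0], [0, -20, -22, 6, 0], [0, -20, -22, 6, 0], [0, -20, -22, 6, 0], [0, -20, -22, 6, 0]])

```text
time_s: 25.45
ee_pos: [0.3038, -0.483, 0.4013]
eef_rot: [-3.141, 0.0, 0.077]
force: [0.6, 0.5, 0.3]
grip_width: 0.0939
grip_force: 0.0
```

```bash
python3 - <<'E'
from h import *
def crop(n,x0,x1,y0,y1):
    return cv2.resize(ctrl.camera(n)["image"][y0:y1,x0:x1,::-1],(800,int(800*(y1-y0)/(x1-x0))),interpolation=cv2.INTER_CUBIC)
cv2.imwrite("pics/f1.png",crop("top",140,490,90,330)); cv2.imwrite("pics/f2.png",crop("scene",140,490,80,330))
E
```

```text
(no output)
```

View pics/f1.png

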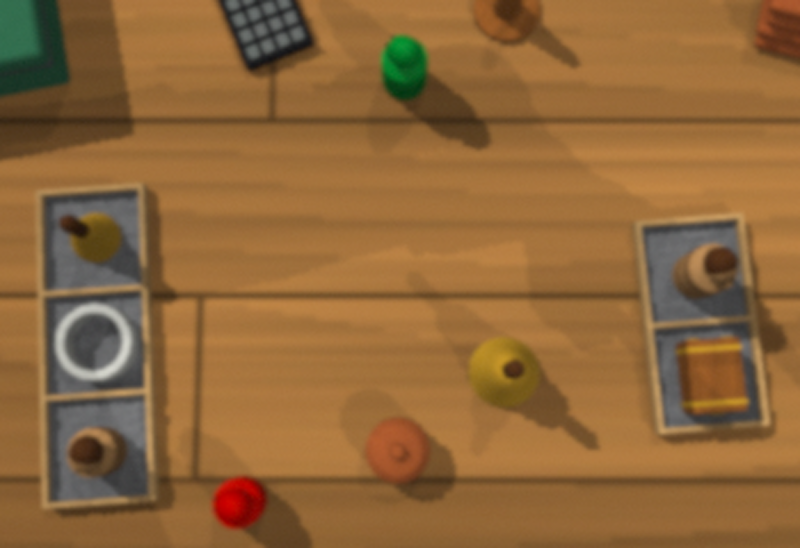

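View pics/f2.png

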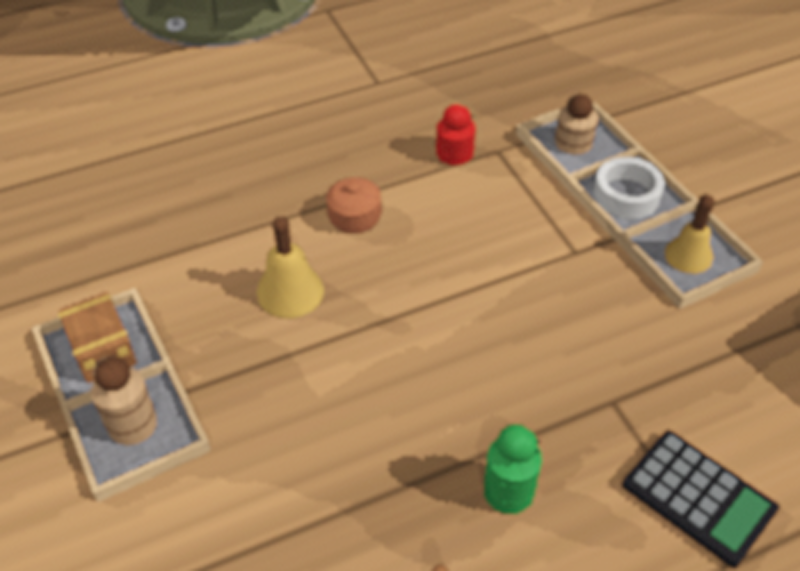

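Both views show all five items upright inside their own compartments. The large bell (505,370) and the pot (398,450) are where they were.

```bash
python3 -c "
from station import ctrl
print(ctrl.hand_in())"
```

```text
the job is handed in; nothing more can be done
None
```

Both gift sets are made up and handed in after about 26 s of robot time: the bangle (middle), short figure and small bell are in the three-compartment tray, the tall figure and chest are in the two-compartment tray, and the large bell and pot were left standing where they were.

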